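# Make up the ballast on the spring scale

## Robot

A 6-joint arm with a two-finger parallel gripper is mounted at the origin on the work surface. World frame = base frame: x ahead of the robot, y to its left, z up, the work surface at z = 0. Lengths are in m, angles in rad, forces in N, time in s.
With the tool pointing down it reaches from about 0.35 to 0.775 m from the base axis. Payload 5.5 kg.
Tool frame: the origin (TCP) lies midway between the tips of the shut fingers; the grasp point (between the pads) lies grip_point_offset behind it (grip_point_offset is the distance from the TCP to the grasp point, in m); z points along the fingers, y is the direction in which the jaws open and shut (so a half turn about z gives the same grasp; the last joint's range is limited). The gripper opens to 85 mm and grips with 20 to 120 N. Pads are 22 mm wide; open, the fingers measure 114 mm over their backs; the gripper's body (76 mm by 85 mm) begins 54 mm behind the grasp point. The pads swing forward as they close: fully open they stand 13 mm farther back than shut.
Start: joints at [-1.45, 0.313, 0.046, 1.304, 0, 1.431], TCP at [0.148, -0.556, 0.231] pointing down, gripper open.
Joint ranges: [-2.76, 2.76], [-0.86, 1.69], [-1.03, 1.26], [-2.2, 2.34], [-1.47, 1.5], [-3.14, 3.14]. Speed limits (rad/s): [2.57, 2.57, 3.14, 3.14, 3.14, 3.14].

## Interface

Orientations are given as a unit quaternion [w, x, y, z].
In Python, from workcell import * gives the robot as it stands.
- The arm moves only by the tool send_rows, never from a script. Its argument "series" is one flat list of numbers, 7 for each row, row after row: the shift along the tool's x, y, z in cm, then the turn, a rotation vector about the tool's x, y, z in degrees, then the opening, from 0 (shut) to 1 (fully open). A call has 1 to 10 rows; each row is the pose to reach, as a shift and turn from the pose commanded when the call began, along the tool's axes at that moment; what a row does not reach only later rows make up. A row lasts 1/12 s, in which the tool goes at most 41.7 mm and 7.16 degrees, less where a joint would pass 70% of its speed; a pose out of reach is approached as far as the arm can. A call with a gripper value outside its range is refused whole. The fingers move at their own pace and stop on an object; "newtons" is the grip in N (left out, the last holds). Time passes only in rows, so rows that repeat a pose let the fingers close. It gives the time, the measured TCP pose, the force and the opening at its end, in the units of the state.
- get_state(): the state, without advancing time (a new reading comes with each control period).
- read_camera(name): name is "scene" or "top"; returns the picture (384x512x3 uint8, blue, green, red); there is no depth.
- camera_info(name): a dict with "K" (3x3 intrinsics, pixels), "xyz" and "attitude" of the camera in the world. Camera axes: x right, y down, z forward; pixel columns grow to the right and rows downward; lengths in m; the calibration is good to about 2 mm. A picture is of the moment at which its call begins. camera_info takes no time and is no camera call.
- hand_in(): hands the job in, once; it reports no verdict.
Trained networks look in the newest picture that a camera, given by its name, has taken for a name from the list of things; names that differ only in an ending like _2 or _b are one class to them, and where a whole thing is asked for, a point or a joint stands for the part that bears it (a point fixed in the world has none). Each returns a list of dicts, best first, with "p" (0 to 1); they miss things now and then, are a little off and sometimes report something else, mostly with a low value. They report only what shows in the picture. A call takes as long as a camera call. They do not tell look-alikes from the thing itself.
- silhouettes(camera, label): "pixels" (384x512 bool, what is visible of it) and "box" ([left, top, width, height] in pixels, round what is visible of it).
The state is a dict: "clock": time; "joint_pos": joint angles; "qvel": joint speeds; "tau": joint torques, N m; "tcp_pos": TCP position; "orientation": TCP orientation; "wrist_force": force on the tool from outside, world axes, zero at the start; "ft_torque": the same for the moment, N m; "finger_gap": finger opening in m.
Only numpy, scipy, OpenCV 4.12 (cv2) and the standard library are available. Lean on these libraries where they do the work, as an engineer would, in place of code of your own. Each camera call takes 0.05 s, during which the arm holds its last target. There are 200 camera calls.

## Task

The spring scale on the ledge is overloaded: lift off the big red ballast weight and stand it on the middle of the black rubber mat, then load the pan with whichever of the smaller yellow, blue and grey weights bring the red pointer to rest inside the green band. Set everything down gently and upright, leave any weight you do not need standing on the ledge, and leave all the other kit where it is.

Things in the scene. Friction and masses are not known exactly. Their poses are not given: they have to be found in the camera images.
- scale: Spring scale, fixed: grey housing 150 x 160 mm, a round neck, and at local y = +145 mm a white upright column 24 x 24 mm reaching 199 mm above the ledge. Origin: centre of the underside on the ledge; local x is the pan's short side, y the long side towards the column.
- pan (a joint): How far the pan has sunk, m: 0 at the top of its travel, 0.085 at the bottom stop. Spring 105 N/m: each 100 g lowers it 9.3 mm. Empty it rests at about 0.001 to 0.011 (it differs from day to day).
- pan_top (a point): Centre of the pan's flat upper face, 165 mm above the ledge when joint pan is 0. The pan is aluminium, 150 (x) x 215 (y) mm, with a rim 4 mm thick and 6 mm high; axes as the scale's.
- mark (a joint): Setting of the green band: the value of joint pan at which the pointer stands at mid-band. Set for the day; it cannot be moved.
- pointer (a point): Red pointer blade, fixed to the pan, in front of the column (+x side), 3 mm thick; the point is mid-blade at the column.
- band (a point): Middle of the green band round the column; the band is 16 mm high (8 mm above and below). z up.
- big: big ballast weight: red block 110 x 66 x 60 mm (x, y, z) with a black upright grip fin on top, centred, 44 mm long along x, 16 mm thick along y, rising 36 mm above the block (96 mm in all). Origin: centre of the underside; z up. About 950 g, true to 5 %. Starts on the pan, too heavy for any setting.
- small: small ballast weight: yellow block 70 x 42 x 22 mm (x, y, z) with a black upright grip fin on top, centred, 44 mm long along x, 16 mm thick along y, rising 36 mm above the block (58 mm in all). Origin: centre of the underside; z up. About 120 g, true to 5 %. 
- medium: medium ballast weight: blue block 82 x 48 x 32 mm (x, y, z) with a black upright grip fin on top, centred, 44 mm long along x, 16 mm thick along y, rising 36 mm above the block (68 mm in all). Origin: centre of the underside; z up. About 240 g, true to 5 %. 
- large: large ballast weight: grey block 92 x 52 x 40 mm (x, y, z) with a black upright grip fin on top, centred, 44 mm long along x, 16 mm thick along y, rising 36 mm above the block (76 mm in all). Origin: centre of the underside; z up. About 360 g, true to 5 %. 
- mat: Black rubber mat on the ledge, fixed, 170 (x) x 130 (y) x 4 mm thick. Origin: centre of its underside.
- cone: Orange marker cone, loose, 140 mm high, foot 72 mm across. Origin: centre of the underside.
- jar: Small amber jar with a white cap, loose, 56 mm across, 70 mm high. Origin: centre of the underside.
- mug: Green ceramic mug, loose, 80 mm across, 95 mm high, handle at its +y. Origin: centre of the underside.
- ball_center (a point): Centre of the white practice ball, 72 mm across, loose on a rubber ring.
- bail0: Ash bail, loose, 111 mm long along its x, 14 mm thick. Origin: middle of the underside.
- bail1: The other ash bail, the same.
- bottle: Blue bottle, fixed, 64 mm across, 190 mm high. Origin: centre of the underside.
Mind the look-alikes: they are no part of the job. Several things have the shape of the small; the one meant has the colours described above.

How it is judged:
By the outcome, as a careful person would: the job done as asked, in the order asked, and still so for the second after the job is handed in, with the robot touching nothing.
It also fails if it takes over 72 s, if anything falls off the work surface, if the arm or the gripper's body presses on something with over 40 N, if the wrist force passes 120 N, or if a joint passes its speed limit or range.

## Working session

There is one attempt and no reset: what is moved stays moved. The work goes in short steps, Python scripts to look and compute and a tool call to move; the robot and the scene stay as the last step left them, time stands still between calls to the robot, and variables do not carry over. Pictures are saved under pics/ and viewed, about 8 in all and at most 12, crops included, and the job is handed in when it is done.

Besides the shell and the picture viewer there is one more tool, called after "Emit:" as a command line: name --argument value ..., lists and objects as JSON in quotes. send_rows: Moves the arm, as the interface text tells. Its arguments: {"type":"object","properties":{"series":{"type":"array"},"newtons":{"type":"number"}},"required":["series"]}

```bash
mkdir -p pics; ls; python3 - <<'E'
from workcell import *
import cv2,numpy as np
s=get_state();print(s)
for n in("scene","top"):
    i=camera_info(n);print(n,i); cv2.imwrite(f"pics/{n}0.png",read_camera(n))
E
```

```text
pics
{'clock': 0.0, 'joint_pos': array([-1.44962047e+00,  3.14021461e-01,  4.49784950e-02,  1.30355510e+00,
       -8.52806642e-06,  1.43119637e+00]), 'qvel': array([-9.31619462e-04, -4.86007041e-05, -4.44123547e-04,  9.41163317e-04,
        8.43344545e-04, -5.28953716e-04]), 'tau': array([-4.05793280e-04, -4.80623996e+01,  2.98534119e+01,  1.92338869e-02,
       -3.36067421e-05,  5.52788876e-06]), 'tcp_pos': array([ 0.14818053, -0.55506925,  0.23039666]), 'orientation': array([-9.00871225e-04,  9.91511130e-01,  1.30018720e-01,  4.03489151e-06]), 'wrist_force': array([ 0.39099076, -0.34510155, -0.82977422]), 'ft_torque': array([-0.01245258,  0.0557169 ,  0.0187823 ]), 'finger_gap': 0.08546378535092074}
scene {'K': array([[486.38999761,   0.        , 250.50808606],
       [  0.        , 486.38999761, 189.30984466],
       [  0.        ,   0.        ,   1.        ]]), 'xyz': array([ 1.56398547, -0.7035587 ,  1.14202463]), 'attitude': array([-0.37941428,  0.79305076,  0.43266589, -0.19978867])}
top {'K': array([[395.0851192 ,   0.        , 260.61451377],
       [  0.        , 395.0851192 , 187.08910223],
       [  0.        ,   0.        ,   1.        ]]), 'xyz': array([ 0.41542168, -0.00136391,  1.21816082]), 'attitude': array([ 0.02542102, -0.69684914,  0.71650525, -0.01937195])}
```

View pics/scene0.png

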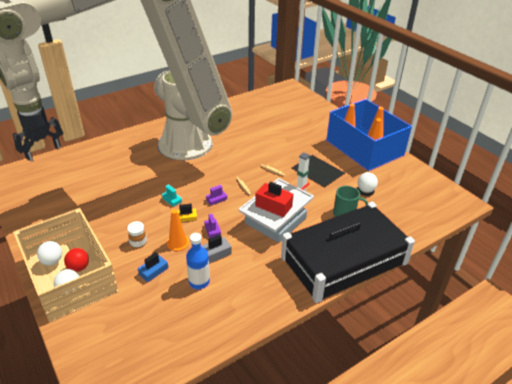

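View pics/top0.png

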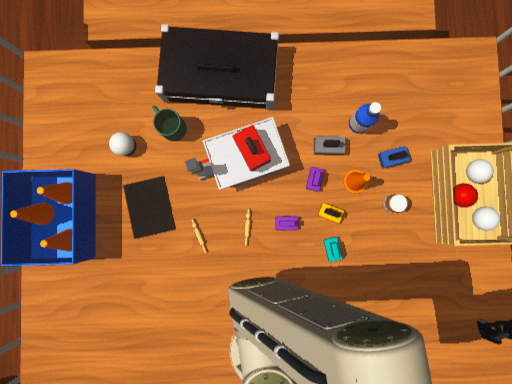

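Scene: big red weight on the pan at about top (253,147), grey (331,145), blue (395,157), yellow (331,212), mat (150,207). The purple and cyan ones are look-alikes, and the column is near scene (303,170). Next I'll fit the poses.

```bash
cat > h.py <<'E'
from workcell import *
import cv2,numpy as np
from scipy.spatial.transform import Rotation as R
from scipy.optimize import minimize
CI={n:camera_info(n) for n in("scene","top")}
def rot(q): return R.from_quat(np.roll(q,-1)).as_matrix()
def proj(P,n):
    c=CI[n]; p=(np.atleast_2d(P)-c["xyz"])@rot(c["attitude"])@c["K"].T
    return p[:,:2]/p[:,2:]
def onplane(uv,n,z):
    c=CI[n]; d=rot(c["attitude"])@np.linalg.inv(c["K"])@np.array([*uv,1.]); 
    return c["xyz"]+d*(z-c["xyz"][2])/d[2]
def box(a,b,z0,z1): return np.array([[x,y,z] for x in(-a/2,a/2) for y in(-b/2,b/2) for z in(z0,z1)])
D=dict(big=(.110,.066,.060),small=(.070,.042,.022),medium=(.082,.048,.032),large=(.092,.052,.040))
def parts(l):
    if l=="mat": return [box(.17,.13,0,.004)]
    a,b,h=D[l]; return [box(a,b,0,h),box(.044,.016,h,h+.036)]
def render(l,p,z,n,S=4):
    m=np.zeros((384*S,512*S),np.uint8); c,s=np.cos(p[2]),np.sin(p[2])
    for b in parts(l):
        w=b@np.array([[c,s,0],[-s,c,0],[0,0,1]])+[p[0],p[1],z]
        h=cv2.convexHull(((proj(w,n)+.5)*S).astype(np.float32)).round().astype(np.int32)
        cv2.fillConvexPoly(m,h,1)
    return cv2.resize(m.astype(np.float32),(512,384),interpolation=cv2.INTER_AREA)
def fit(l,masks,z):
    """masks: {cam:mask}; returns pose x,y,yaw and soft IoU"""
    n0="top" if "top" in masks else "scene"
    v,u=np.nonzero(masks[n0]); q=onplane((u.mean(),v.mean()),n0,z+.02)
    def cost(p):
        e=0
        for n,m in masks.items():
            r=render(l,p,z,n); e+=1-np.minimum(r,m).sum()/np.maximum(r,m).sum()
        return e/len(masks)
    best=None
    for a in np.arange(0,np.pi,np.pi/6):
        x0=np.array([q[0],q[1],a]); sx=np.array([x0]+[x0+d for d in np.diag([.01,.01,.25])])
        r=minimize(cost,x0,method="Nelder-Mead",options=dict(initial_simplex=sx,maxiter=90,xatol=2e-4,fatol=1e-4))
        if best is None or r.fun<best.fun: best=r
    p=best.x; p[2]=(p[2]+np.pi/2)%np.pi-np.pi/2
    return p,1-best.fun
E
cat > m.py <<'E'
from h import *
im={n:read_camera(n) for n in CI}
for l in("big","small","medium","large","mat","scale","pan"):
    for n in CI:
        for d in silhouettes(n,l):
            m=d["pixels"]; print(l,n,round(d["p"],2),d["box"],m.sum(),np.median(im[n][m],0))
            np.save(f"pics/{l}_{n}_{d['box'][0]}_{d['box'][1]}.npy",m)
c=im["scene"][130:240,230:370]; cv2.imwrite("pics/col0.png",cv2.resize(c,None,fx=5,fy=5,interpolation=cv2.INTER_CUBIC))
E
python3 m.py
```

```text
big scene 0.69 [253.9, 183.2, 39.9, 35.5] 968 [ 32.  37. 142.]
big top 0.97 [236.1, 124.4, 34.9, 44.7] 978 [ 23.  33. 224.]
small scene 0.8 [201.0, 214.9, 23.1, 24.8] 286 [134.   64.5 124. ]
small scene 0.57 [163.4, 188.1, 18.7, 20.8] 272 [129. 138.  30.]
small scene 0.51 [177.5, 204.6, 23.1, 18.7] 263 [ 30. 121. 161.]
small scene 0.51 [209.8, 185.6, 19.1, 18.1] 271 [133.  60. 120.]
small top 0.73 [322.1, 234.6, 20.3, 27.4] 331 [182. 192.   0.]
small top 0.68 [305.9, 167.4, 12.8, 25.8] 307 [182.  56. 147.]
small top 0.6 [318.0, 204.1, 25.2, 18.3] 305 [  0. 162. 227.]
small top 0.53 [274.9, 217.3, 21.0, 13.9] 277 [190.  60. 154.]
small top 0.16 [315.3, 138.7, 31.6, 17.6] 540 [110. 110. 123.]
medium scene 0.88 [138.2, 253.1, 31.8, 27.9] 530 [122.  81.  49.]
medium top 0.81 [377.9, 148.8, 32.8, 20.2] 484 [135.5  82.   49. ]
medium top 0.55 [244.4, 209.6, 4.3, 33.7] 148 [100.  189.  237.5]
medium top 0.55 [347.7, 103.4, 31.0, 30.8] 683 [144.  89.  58.]
large scene 0.72 [201.0, 237.4, 30.9, 25.0] 501 [92. 91. 92.]
large scene 0.47 [238.2, 178.0, 73.7, 54.7] 1332 [203. 216. 225.]
large top 0.82 [312.3, 137.3, 32.7, 20.2] 549 [116. 115. 123.]
mat scene 0.66 [290.6, 154.2, 54.6, 32.5] 807 [57. 61. 59.]
mat top 0.79 [125.2, 180.2, 50.3, 61.5] 2265 [34. 39. 47.]
mat top 0.31 [243.2, 209.3, 5.3, 34.9] 99 [107. 198. 243.]
scale scene 0.85 [241.3, 148.7, 71.7, 92.8] 2328 [152. 165. 169.]
scale top 0.77 [185.2, 115.4, 104.5, 75.2] 3323 [225. 228. 232.]
scale top 0.64 [202.2, 119.6, 84.7, 70.3] 2963 [227. 230. 234.]
pan scene 0.58 [239.4, 179.7, 75.2, 52.4] 1270 [212. 221. 228.]
pan scene 0.33 [333.5, 184.6, 37.4, 31.9] 673 [69. 87. 52.]
pan top 0.98 [201.0, 116.1, 89.4, 74.3] 2799 [228. 231. 234.]
```

View pics/col0.png

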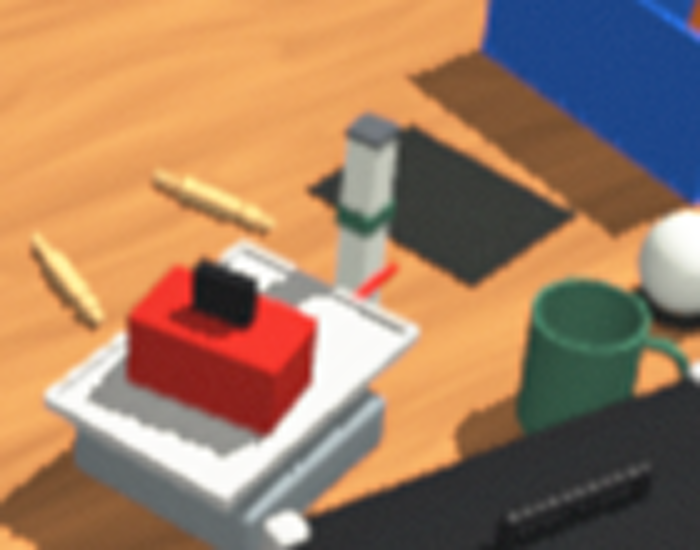

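The crop shows the column's green band at about scene (303,174) and the red pointer below it at about (306,186). The big weight stands upright on the sunken pan.

```bash
cat > f.py <<'E'
from h import *
import h,glob
L=lambda l,n,x,y:np.load(f"pics/{l}_{n}_{x}_{y}.npy").astype(np.float32)
T={"big":(dict(top=L("big","top",236.1,124.4),scene=L("big","scene",253.9,183.2)),.080),
"small":(dict(top=L("small","top",318.0,204.1)),0),
"medium":(dict(top=L("medium","top",377.9,148.8),scene=L("medium","scene",138.2,253.1)),0),
"large":(dict(top=L("large","top",312.3,137.3)),0),
"mat":(dict(top=L("mat","top",125.2,180.2)),0)}
for l,(m,z) in T.items():
    p,q=fit(l,m,z); print(l,p.round(4),np.degrees(p[2]).round(1),round(q,3))
op=h.parts; h.parts=lambda l:[box(.15,.215,-.004,.006)] 
m=L("pan","top",201.0,116.1); v,u=np.nonzero(m)
hull=cv2.convexHull(np.c_[u,v].astype(np.int32)); mm=np.zeros((384,512),np.uint8); cv2.fillConvexPoly(mm,hull,1)
for k,x in(("hull",mm.astype(np.float32)),):
    p,q=fit("pan",dict(top=x),.080); print("pan",k,p.round(4),np.degrees(p[2]).round(1),round(q,3))
v,u=np.nonzero(m);print("pan minrect",cv2.minAreaRect(hull))
E
python3 f.py
```

```text
big [0.5954 0.0308 0.4575] 26.2 0.936
small [ 0.4073 -0.2042  1.2192] 69.9 0.869
medium [ 0.5724 -0.3988 -1.3617] -78.0 0.899
large [ 0.613  -0.2045  1.5496] 88.8 0.885
mat [0.4406 0.3558 0.1994] 11.4 0.956
pan hull [0.5873 0.0489 0.2985] 17.1 0.946
pan minrect ((242.37728881835938, 154.37030029296875), (51.59902572631836, 81.32904815673828), 71.02959442138672)
```

```bash
cat > o.py <<'E'
from h import *
import h
P=dict(big=(.5954,.0308,.4575,.08),small=(.4073,-.2042,1.2192,0),medium=(.5724,-.3988,-1.3617,0),large=(.613,-.2045,1.5496,0),mat=(.4406,.3558,.1994,0),
pan=(.5873,.0489,.2985,.08),colu=(.5873,.0489,.2985,0))
o=h.parts
def parts(l):
    if l=="pan": return [box(.15,.215,-.0,.006)]
    if l=="colu": return [box(.024,.024,0,.199)+[0,.145,0]]
    return o(l)
h.parts=parts
out=[]
for n,(r0,c0,hh,ww,f) in dict(top=(100,110,165,310,2.5),scene=(140,120,150,250,3)).items():
    im=cv2.resize(read_camera(n),None,fx=4,fy=4,interpolation=cv2.INTER_CUBIC)
    for l,p in P.items():
        c,s=np.cos(p[2]),np.sin(p[2])
        for b in parts(l):
            w=b@np.array([[c,s,0],[-s,c,0],[0,0,1]])+[p[0],p[1],p[3]]
            cv2.polylines(im,[cv2.convexHull(((proj(w,n)+.5)*4).astype(np.float32)).astype(np.int32)],True,(0,255,0) if l!="colu" else (255,0,255),1)
    print(n,"tcp",proj(get_state()["tcp_pos"],n))
    im=im[r0*4:(r0+hh)*4,c0*4:(c0+ww)*4]; cv2.imwrite(f"pics/ov_{n}.png",cv2.resize(im,(int(ww*f),int(hh*f)),interpolation=cv2.INTER_AREA))
a=cv2.imread("pics/ov_top.png");b=cv2.imread("pics/ov_scene.png");b=cv2.resize(b,None,fx=.4,fy=.4) if 0 else b
E
python3 o.py
```

```text
top tcp [[494.58138114 315.55704284]]
scene tcp [[ 44.03935207 157.55287961]]
```

View pics/ov_top.png

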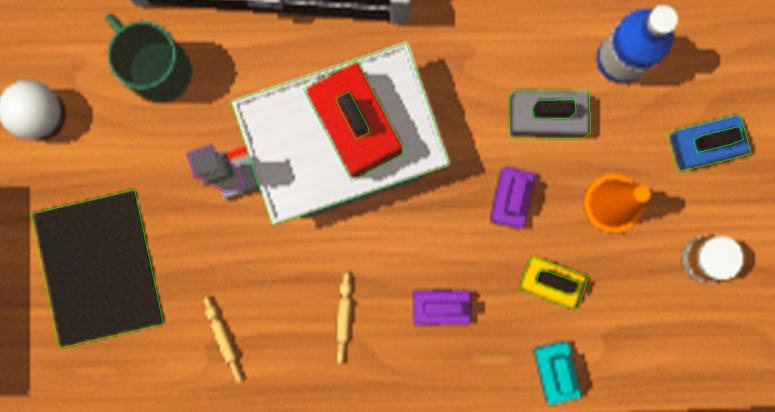

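View pics/ov_scene.png

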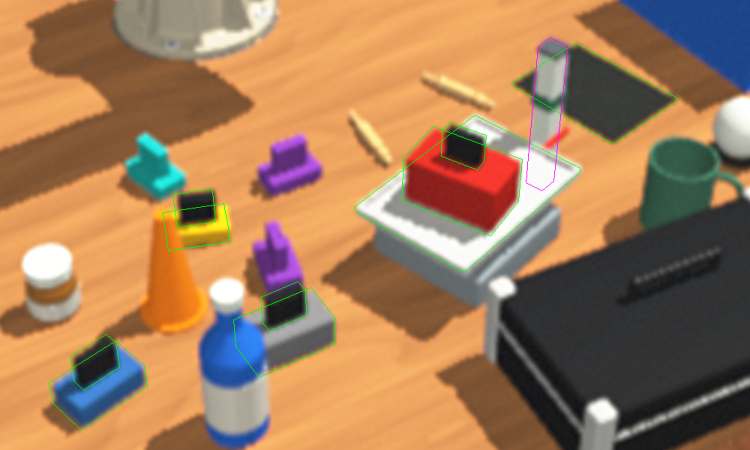

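The outlines land on all the weights, the mat, the pan and the column, to within about 1–2 px in both views.

```bash
cat >> h.py <<'E'
def plan(wps,st=None):
    """wps: (x,y,z,phi_deg) TCP targets, tool down, tool x at angle phi in the world"""
    s=get_state(); p=s["tcp_pos"]; M=rot(s["orientation"])
    for w in wps:
        f=np.radians(w[3]); T=np.array([[np.cos(f),np.sin(f),0],[np.sin(f),-np.cos(f),0],[0,0,-1]])
        d=M.T@(np.array(w[:3])-p)*100; r=np.degrees(R.from_matrix(M.T@T).as_rotvec())
        j6=(np.degrees(np.arctan2(w[1],w[0]))+180-w[3]+180)%360-180
        print("shift",d.round(2),"rot",r.round(1),"rows",round(max(np.linalg.norm(d)/4.17,np.linalg.norm(r)/7.16),1),"j6",round(j6))
        p=np.array(w[:3]);M=T
E
python3 - <<'E'
from h import *
import workcell
print([ (k,getattr(workcell,k)) for k in dir(workcell) if not k.startswith('_')])
try: print(workcell.grip_point_offset)
except Exception as e: print(e)
plan([(.30,-.36,.25,78),(.45,-.16,.25,142),(.595,.031,.25,206.2)])
# band / pointer in scene
im=read_camera("scene"); hsv=cv2.cvtColor(im,cv2.COLOR_BGR2HSV)[150:200,292:316].astype(int)
g=(hsv[...,0]>55)&(hsv[...,0]<95)&(hsv[...,1]>90)
r=((hsv[...,0]<8)|(hsv[...,0]>172))&(hsv[...,1]>150)
for m in(g,r):
    v,u=np.nonzero(m); print([(a,v[u==a].min()+150,v[u==a].max()+150) for a in np.unique(u)] and [(a+292,v[u==a].min()+150,v[u==a].max()+150) for a in np.unique(u)])
c,s=np.cos(.2985),np.sin(.2985)
W=lambda x,y,z:[.5873+c*x-s*y,.0489+s*x+c*y,z]
for z in(.07,.09,.11,.13,.15,.17,.199): print(z,proj([W(.012,.133,z),W(.012,.157,z),W(-.012,.133,z),W(.02,.145,z)],"scene").round(1).tolist())
E
```

```text
[('MotionError', <class 'workcell.MotionError'>), ('camera_info', <function make.<locals>.<lambda> at 0x7f32ee210900>), ('get_state', <function make.<locals>.<lambda> at 0x7f32ee210860>), ('grip_point_offset', 0.0187), ('hand_in', <function connect.<locals>.done at 0x7f32ee1879c0>), ('read_camera', <function make.<locals>.drawn_camera at 0x7f32ee210360>), ('silhouettes', <function make.<locals>.keyed.<locals>.call at 0x7f32ee210a40>)]
0.0187
shift [ 19.7  -14.99  -1.87] rot [  0.    0.  -63.1] rows 8.8 j6 52
shift [22.68 10.51  0.  ] rot [  0.   0. -64.] rows 8.9 j6 18
shift [ 0.33 23.98  0.  ] rot [  0.    0.  -64.2] rows 9.0 j6 -23
[(np.int64(298), np.int64(172), np.int64(173)), (np.int64(299), np.int64(173), np.int64(174)), (np.int64(300), np.int64(173), np.int64(174)), (np.int64(301), np.int64(173), np.int64(174)), (np.int64(302), np.int64(174), np.int64(175)), (np.int64(303), np.int64(174), np.int64(175)), (np.int64(304), np.int64(174), np.int64(175)), (np.int64(305), np.int64(174), np.int64(174)), (np.int64(306), np.int64(173), np.int64(173)), (np.int64(307), np.int64(172), np.
[... 227 characters left out ...]
186), np.int64(187)), (np.int64(305), np.int64(185), np.int64(187)), (np.int64(306), np.int64(184), np.int64(186)), (np.int64(307), np.int64(183), np.int64(185)), (np.int64(308), np.int64(183), np.int64(184))]
0.07 [[301.7, 188.0], [305.7, 184.7], [296.2, 185.2], [305.6, 187.3]]
0.09 [[302.2, 183.5], [306.1, 180.3], [296.6, 180.7], [306.1, 182.8]]
0.11 [[302.6, 179.0], [306.6, 175.8], [297.0, 176.2], [306.5, 178.3]]
0.13 [[303.1, 174.4], [307.1, 171.2], [297.4, 171.6], [307.0, 173.7]]
0.15 [[303.6, 169.7], [307.6, 166.5], [297.8, 167.0], [307.5, 169.0]]
0.17 [[304.0, 165.0], [308.1, 161.8], [298.2, 162.2], [308.0, 164.3]]
0.199 [[304.8, 158.0], [308.8, 154.8], [298.9, 155.2], [308.8, 157.3]]
```

Emit:
send_rows --series '[19.7, -15, -1.9, 0, 0, -63, 1, 19.7, -15, -1.9, 0, 0, -63, 1, 19.7, -15, -1.9, 0, 0, -63, 1, 19.7, -15, -1.9, 0, 0, -63, 1, 19.7, -15, -1.9, 0, 0, -63, 1, 19.7, -15, -1.9, 0, 0, -63, 1, 19.7, -15, -1.9, 0, 0, -63, 1, 19.7, -15, -1.9, 0, 0, -63, 1, 19.7, -15, -1.9, 0, 0, -63, 1, 19.7, -15, -1.9, 0, 0, -63, 1]'

```text
clock: 1.88
tcp_pos: [0.3003, -0.3595, 0.2506]
orientation: [0.0, 0.776, 0.63, -0.0]
wrist_force: [1.2, 0.8, 0.1]
finger_gap: 0.0854
```

Emit:
send_rows --series '[22.7, 10.5, 0, 0, 0, -64, 1, 22.7, 10.5, 0, 0, 0, -64, 1, 22.7, 10.5, 0, 0, 0, -64, 1, 22.7, 10.5, 0, 0, 0, -64, 1, 22.7, 10.5, 0, 0, 0, -64, 1, 22.7, 10.5, 0, 0, 0, -64, 1, 22.7, 10.5, 0, 0, 0, -64, 1, 22.7, 10.5, 0, 0, 0, -64, 1, 22.7, 10.5, 0, 0, 0, -64, 1, 22.7, 10.5, 0, 0, 0, -64, 1]'

```text
clock: 2.72
tcp_pos: [0.4502, -0.1595, 0.2502]
orientation: [-0.0, 0.326, 0.946, -0.0]
wrist_force: [-0.2, -0.2, -0.3]
finger_gap: 0.0853
```

Emit:
send_rows --series '[0.3, 24, 0, 0, 0, -64, 1, 0.3, 24, 0, 0, 0, -64, 1, 0.3, 24, 0, 0, 0, -64, 1, 0.3, 24, 0, 0, 0, -64, 1, 0.3, 24, 0, 0, 0, -64, 1, 0.3, 24, 0, 0, 0, -64, 1, 0.3, 24, 0, 0, 0, -64, 1, 0.3, 24, 0, 0, 0, -64, 1, 0.3, 24, 0, 0, 0, -64, 1, 0.3, 24, 0, 0, 0, -64, 1]'

```text
clock: 3.55
tcp_pos: [0.5957, 0.0308, 0.2499]
orientation: [-0.0, -0.223, 0.975, 0.0]
wrist_force: [-0.3, 0.8, -0.4]
finger_gap: 0.0852
```

```bash
python3 -c "
from h import *
print(get_state()['joint_pos'].round(2))
plan([(.5954,.0308,.146,206.2),(.5954,.0308,.315,206.2),(.4406,.3558,.315,191.4)])"
```

```text
[-0.08  0.35  0.15  1.37 -0.   -0.53]
shift [2.000e-02 1.000e-02 1.039e+01] rot [ 0.  -0.  -0.4] rows 2.5 j6 -23
shift [  0.    0.  -16.9] rot [0. 0. 0.] rows 4.1 j6 -23
shift [-0.46 36.    0.  ] rot [ 0.   0.  14.8] rows 8.6 j6 28
```

Emit:
send_rows --series '[0, 0, 3, 0, 0, 0, 1, 0, 0, 6, 0, 0, 0, 1, 0, 0, 8.5, 0, 0, 0, 1, 0, 0, 9.8, 0, 0, 0, 1, 0, 0, 10.4, 0, 0, 0, 1, 0, 0, 10.4, 0, 0, 0, 1]' --newtons 70

```text
clock: 4.05
tcp_pos: [0.5945, 0.0305, 0.1447]
orientation: [-0.001, -0.222, 0.975, 0.0]
wrist_force: [0.4, 0.3, 0.1]
finger_gap: 0.0858
```

Emit:
send_rows --series '[0, 0, 0, 0, 0, 0, 0, 0, 0, 0, 0, 0, 0, 0, 0, 0, 0, 0, 0, 0, 0, 0, 0, 0, 0, 0, 0, 0, 0, 0, 0, 0, 0, 0, 0, 0, 0, 0, 0, 0, 0, 0, 0, 0, 0, 0, 0, 0, 0, 0, 0, 0, 0, 0, 0, 0]'

```text
clock: 4.72
tcp_pos: [0.5964, 0.0303, 0.147]
orientation: [0.001, -0.224, 0.975, -0.001]
wrist_force: [1.4, -3.9, 3.4]
finger_gap: 0.0151
```

Emit:
send_rows --series '[0, 0, -0.3, 0, 0, 0, 0, 0, 0, -1, 0, 0, 0, 0, 0, 0, -2, 0, 0, 0, 0, 0, 0, -3, 0, 0, 0, 0]'

```text
clock: 5.05
tcp_pos: [0.595, 0.0312, 0.1763]
orientation: [-0.001, -0.224, 0.974, 0.0]
wrist_force: [2.0, -2.2, -4.5]
finger_gap: 0.0149
```

Emit:
send_rows --series '[0, 0, -1.5, 0, 0, 0, 0, 0, 0, -3, 0, 0, 0, 0, 0, 0, -4.5, 0, 0, 0, 0, 0, 0, -6, 0, 0, 0, 0, 0, 0, -7.5, 0, 0, 0, 0, 0, 0, -9, 0, 0, 0, 0, 0, 0, -10.5, 0, 0, 0, 0, 0, 0, -12, 0, 0, 0, 0, 0, 0, -13, 0, 0, 0, 0, 0, 0, -13.9, 0, 0, 0, 0]'

```text
clock: 5.88
tcp_pos: [0.594, 0.0319, 0.3151]
orientation: [-0.002, -0.225, 0.974, 0.001]
wrist_force: [-0.0, -0.3, -9.4]
finger_gap: 0.0147
```

Emit:
send_rows --series '[0, 1.5, 0, 0, 0, 1, 0, 0, 4, 0, 0, 0, 2, 0, -0.1, 7.5, 0, 0, 0, 3, 0, -0.2, 11, 0, 0, 0, 5, 0, -0.2, 14.5, 0, 0, 0, 6, 0, -0.2, 18, 0, 0, 0, 8, 0, -0.3, 21.5, 0, 0, 0, 9, 0, -0.3, 25, 0, 0, 0, 10, 0, -0.4, 28.5, 0, 0, 0, 12, 0, -0.4, 31.5, 0, 0, 0, 13, 0]'

```text
clock: 6.72
tcp_pos: [0.4585, 0.3178, 0.3143]
orientation: [-0.002, -0.113, 0.994, -0.0]
wrist_force: [0.2, -0.1, -10.7]
finger_gap: 0.0148
```

```bash
python3 -c "
from h import *
print(get_state()['wrist_force'].round(1))
plan([(.4406,.3558,.315,191.4),(.4406,.3558,.072,191.4)])"
```

```text
[  0.2  -0.1 -10.7]
shift [ 0.89  4.1  -0.06] rot [ 0.  -0.3  1.5] rows 1.0 j6 28
shift [ 0.   0.  24.3] rot [0. 0. 0.] rows 5.8 j6 28
```

Emit:
send_rows --series '[0.5, 2, 0, 0, 0, 1, 0, 0.9, 3.5, 0, 0, 0, 1.5, 0, 0.9, 4.1, 0, 0, 0, 1.5, 0, 0.9, 4.1, 2, 0, 0, 1.5, 0, 0.9, 4.1, 5, 0, 0, 1.5, 0, 0.9, 4.1, 8.5, 0, 0, 1.5, 0, 0.9, 4.1, 12, 0, 0, 1.5, 0, 0.9, 4.1, 15, 0, 0, 1.5, 0, 0.9, 4.1, 17.5, 0, 0, 1.5, 0, 0.9, 4.1, 19.5, 0, 0, 1.5, 0]'

```text
clock: 7.55
tcp_pos: [0.4413, 0.3522, 0.1168]
orientation: [-0.003, -0.1, 0.995, -0.001]
wrist_force: [0.8, -0.5, -10.8]
finger_gap: 0.0147
```

Emit:
send_rows --series '[0, 0, 1, 0, 0, 0, 0, 0, 0, 2, 0, 0, 0, 0, 0, 0, 3, 0, 0, 0, 0, 0, 0, 3.5, 0, 0, 0, 0, 0, 0, 3.9, 0, 0, 0, 0, 0, 0, 4.1, 0, 0, 0, 0]'

```text
clock: 8.05
tcp_pos: [0.4438, 0.3541, 0.0794]
orientation: [0.0, -0.1, 0.995, 0.0]
wrist_force: [-0.1, -0.2, -9.3]
finger_gap: 0.015
```

```bash
python3 - <<'E'
from h import *
s=get_state(); print(s['wrist_force'].round(1))
plan([(.4406,.3558,.071,191.4)])
im=read_camera("scene")
cv2.imwrite("pics/s2.png",cv2.resize(im[130:240,230:370],None,fx=5,fy=5,interpolation=cv2.INTER_CUBIC))
E
```

```text
[-0.1 -0.2 -9.3]
shift [0.28 0.23 0.84] rot [0. 0. 0.] rows 0.2 j6 28
```

View pics/s2.png

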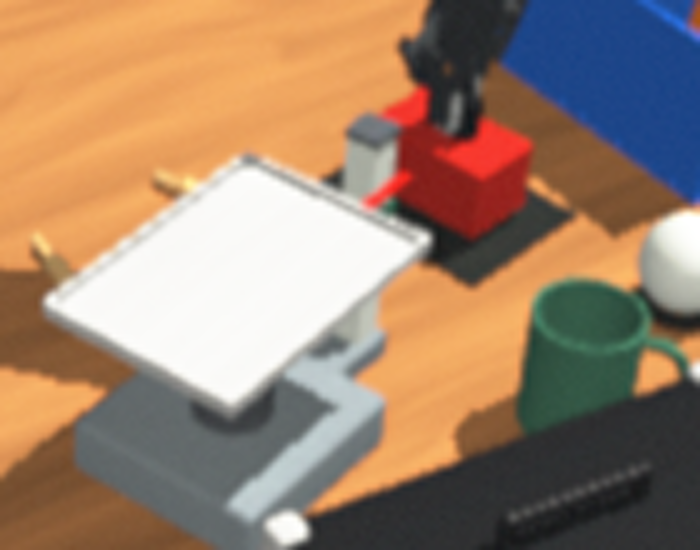

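The crop shows the empty pan near the top of its travel, with the pointer at about scene (307,168). The big weight is just above the mat.

Emit:
send_rows --series '[0.2, 0.2, 0.2, 0, 0, 0, 0, 0.3, 0.2, 0.4, 0, 0, 0, 0, 0.3, 0.2, 0.6, 0, 0, 0, 0, 0.3, 0.2, 0.7, 0, 0, 0, 0, 0.3, 0.2, 0.8, 0, 0, 0, 0, 0.3, 0.2, 0.8, 0, 0, 0, 0, 0.3, 0.2, 0.8, 0, 0, 0, 0]'

```text
clock: 8.68
tcp_pos: [0.4402, 0.3553, 0.0713]
orientation: [0.0, -0.1, 0.995, -0.0]
wrist_force: [-0.6, -0.3, -9.5]
finger_gap: 0.0154
```

```bash
cat > ptr.py <<'E'
from h import *
def ptr():
    im=read_camera("scene"); hsv=cv2.cvtColor(im,cv2.COLOR_BGR2HSV).astype(int)
    r=((hsv[...,0]<8)|(hsv[...,0]>172))&(hsv[...,1]>150)
    return {u:[(v,tuple(hsv[v,u])) for v in range(158,192) if r[v,u]] for u in range(303,311)}
if __name__=="__main__":
    for u,c in ptr().items(): print(u,[v for v,_ in c],[int(h[1]) for _,h in c])
    s=get_state();print(s['tcp_pos'].round(4),s['wrist_force'].round(1))
    im=read_camera("scene");print(im[158:192:1,305].tolist())
E
python3 ptr.py
```

```text
303 [170] [151]
304 [169, 170] [159, 185]
305 [169, 170] [188, 181]
306 [168, 169] [180, 185]
307 [167, 168, 169] [181, 202, 153]
308 [166, 167, 168] [181, 212, 206]
309 [164, 165, 166, 167, 168, 169] [161, 196, 215, 221, 210, 180]
310 [158, 159, 160, 161, 162, 163, 164, 165, 166, 167, 168, 169, 170, 171] [190, 187, 197, 202, 201, 210, 217, 220, 220, 216, 207, 201, 199, 170]
[0.4402 0.3553 0.0713] [  0.6  -0.3 -10.4]
[[104, 102, 98], [107, 110, 108], [142, 151, 147], [166, 177, 174], [176, 188, 185], [179, 192, 189], [180, 193, 189], [181, 192, 188], [178, 191, 195], [158, 170, 216], [115, 125, 239], [67, 74, 247], [66, 73, 232], [118, 126, 191], [168, 177, 185], [181, 187, 188], [169, 174, 174], [215, 220, 221], [246, 249, 249], [249, 251, 251], [248, 251, 251], [248, 250, 250], [247, 249, 250], [247, 249, 250], [248, 250, 250], [248, 250, 251], [248, 250, 250], [242, 246, 245], [221, 224, 224], [179, 185, 188], [160, 171, 183], [161, 178, 196], [158, 181, 206], [156, 181, 209]]
```

Emit:
send_rows --series '[0, 0, 0.1, 0, 0, 0, 0, 0, 0, 0.2, 0, 0, 0, 0, 0, 0, 0.2, 0, 0, 0, 0]'

```text
clock: 9.03
tcp_pos: [0.4403, 0.3552, 0.071]
orientation: [0.001, -0.1, 0.995, 0.0]
wrist_force: [-3.2, -3.5, 3.1]
finger_gap: 0.0146
```

Emit:
send_rows --series '[0, 0, 0.1, 0, 0, 0, 0, 0, 0, 0.2, 0, 0, 0, 0, 0, 0, 0.2, 0, 0, 0, 0]'

```text
clock: 9.28
tcp_pos: [0.4404, 0.3551, 0.0709]
orientation: [0.001, -0.1, 0.995, 0.0]
wrist_force: [-8.1, -7.5, 16.2]
finger_gap: 0.015
```

Emit:
send_rows --series '[0, 0, -0.2, 0, 0, 0, 0, 0, 0, -0.2, 0, 0, 0, 0.2, 0, 0, -0.2, 0, 0, 0, 0.5, 0, 0, -0.2, 0, 0, 0, 0.7, 0, 0, -0.2, 0, 0, 0, 0.7, 0, 0, -1.5, 0, 0, 0, 0.7, 0, 0, -5, 0, 0, 0, 0.7, 0, 0, -9, 0, 0, 0, 0.7, 0, 0, -13, 0, 0, 0, 0.7, 0, 0, -17, 0, 0, 0, 0.7]'

```text
clock: 10.12
tcp_pos: [0.44, 0.3553, 0.239]
orientation: [0.0, -0.1, 0.995, 0.0]
wrist_force: [1.0, -0.0, -0.4]
finger_gap: 0.0595
```

```bash
cat > msr.py <<'E'
import sys
from h import *
# subpixel: band and pointer centroids per column along v, converted to z on the column's near faces
def lift(u,v,lx,ly,yaw=.2985,o=(.5873,.0489)):
    """z of local vertical line (lx,ly) at image row v"""
    c,s=np.cos(yaw),np.sin(yaw); z=np.linspace(.03,.2,341)
    P=np.c_[np.full(341,o[0]+c*lx-s*ly),np.full(341,o[1]+s*lx+c*ly),z]; q=proj(P,"scene")
    return np.interp(-v,-q[:,1],z)
def bandz(im):
    im=im.astype(float); out=[]
    for u in range(300,308):
        g=np.clip(im[166:182,u,1]-im[166:182,u,2]-8,0,None); out.append((u,round((g*np.arange(166,182)).sum()/g.sum(),2),round(g.sum())))
    return out
def ptr(im,lo,hi):
    im=im.astype(float); out=[]
    for u in range(303,310):
        g=np.clip(im[lo:hi,u,2]-im[lo:hi,u,1]-30,0,None); out.append((u,round((g*np.arange(lo,hi)).sum()/(g.sum()+1e-6),2),round(g.sum())))
    return out
if __name__=="__main__":
    a=cv2.imread("pics/scene0.png"); b=read_camera("scene"); cv2.imwrite("pics/"+sys.argv[1],b)
    print("band0",bandz(a)); print("ptr0",ptr(a,178,192)); print("ptr1",ptr(b,int(sys.argv[2]),int(sys.argv[3])))
E
python3 msr.py s3.png 160 174; python3 - <<'E'
from h import *
c,s=np.cos(.2985),np.sin(.2985)
W=lambda x,y,z:[.5873+c*x-s*y,.0489+s*x+c*y,z]
for z in(.0752,.128,.132,.156,.162): print(z,[proj([W(x,.145,z)],"scene").round(2)[0].tolist() for x in (.012,.02,.03,.04)],proj([W(.012,.133,z)],"scene").round(2)[0], proj([W(0,.133,z)],"scene").round(2)[0])
from h import *
for n in CI:
  read_camera(n)
  for d in silhouettes(n,"big")[:1]: print(n,d["p"]); M=d["pixels"].astype(np.float32); print(fit("big",{n:M},.004), "mat mid .4406 .3558")
  for d in silhouettes(n,"pan")[:1]: np.save(f"pics/pan2_{n}.npy",d["pixels"]);print("pan",n,d["box"],d["p"])
print(get_state()['joint_pos'].round(2))
plan([(.5724,-.3988,.25,270)])
E
```

```text
band0 [(300, np.float64(173.76), 86), (301, np.float64(174.02), 86), (302, np.float64(174.38), 99), (303, np.float64(174.42), 119), (304, np.float64(174.25), 95), (305, np.float64(173.69), 81), (306, np.float64(172.7), 87), (307, np.float64(171.98), 101)]
ptr0 [(303, np.float64(187.26), 420), (304, np.float64(186.44), 446), (305, np.float64(185.77), 456), (306, np.float64(185.87), 590), (307, np.float64(184.65), 835), (308, np.float64(184.25), 858), (309, np.float64(184.73), 691)]
ptr1 [(303, np.float64(169.98), 234), (304, np.float64(169.72), 361), (305, np.float64(169.21), 407), (306, np.float64(168.34), 423), (307, np.float64(167.51), 461), (308, np.float64(166.86), 565), (309, np.float64(165.8), 836)]
0.0752 [[303.82, 185.18], [305.7, 186.11], [308.06, 187.28], [310.43, 188.46]] [301.85 186.81] [299.05 185.41]
0.128 [[305.06, 173.22], [306.98, 174.14], [309.38, 175.3], [311.81, 176.47]] [303.06 174.83] [300.19 173.45]
0.132 [[305.16, 172.3], [307.08, 173.22], [309.49, 174.37], [311.91, 175.54]] [303.15 173.91] [300.28 172.52]
0.156 [[305.74, 166.69], [307.68, 167.6], [310.11, 168.75], [312.56, 169.91]] [303.71 168.29] [300.82 166.91]
0.162 [[305.88, 165.27], [307.83, 166.18], [310.27, 167.33], [312.73, 168.48]] [303.86 166.86] [300.95 165.49]
scene 0.66
(array([ 0.44091474,  0.36780772, -0.31605058]), np.float64(0.8173226714134216)) mat mid .4406 .3558
pan scene [239.2, 162.9, 77.1, 51.7] 0.94
top 0.21
(array([ 0.40914373, -0.17543475,  1.41007219]), np.float64(0.36847156286239624)) mat mid .4406 .3558
pan top [193.9, 108.5, 96.1, 79.9] 0.97
[ 0.54  0.29  0.03  1.31 -0.    0.34]
shift [  1.92 -76.51  -1.36] rot [  0.1  -0.2 -78.6] rows 18.4 j6 -125
```

```bash
python3 - <<'E'
from h import *
print("bottle",onplane((375,108),"top",.19),"cone",onplane((364,181),"top",.14))
plan([(.506,-.022,.25,147),(.5724,-.3988,.25,102),(.5724,-.3988,.038,102)])
E
```

```text
bottle [ 0.68094961 -0.30037782  0.19      ] cone [ 0.49266439 -0.27572503  0.14      ]
shift [  0.96 -38.26  -1.41] rot [-0.1 -0.1 44.4] rows 9.2 j6 31
shift [-26.09 -27.98   0.  ] rot [ 0.  0. 45.] rows 9.2 j6 43
shift [ 0.   0.  21.2] rot [0. 0. 0.] rows 5.1 j6 43
```

Emit:
send_rows --series '[1, -38.3, -1.4, 0, 0, 44.4, 1, 1, -38.3, -1.4, 0, 0, 44.4, 1, 1, -38.3, -1.4, 0, 0, 44.4, 1, 1, -38.3, -1.4, 0, 0, 44.4, 1, 1, -38.3, -1.4, 0, 0, 44.4, 1, 1, -38.3, -1.4, 0, 0, 44.4, 1, 1, -38.3, -1.4, 0, 0, 44.4, 1, 1, -38.3, -1.4, 0, 0, 44.4, 1, 1, -38.3, -1.4, 0, 0, 44.4, 1, 1, -38.3, -1.4, 0, 0, 44.4, 1]'

```text
clock: 11.3
tcp_pos: [0.5066, -0.0273, 0.2496]
orientation: [-0.001, 0.286, 0.958, -0.001]
wrist_force: [1.1, 0.8, -0.6]
finger_gap: 0.0854
```

Emit:
send_rows --series '[-26.1, -28, 0, 0, 0, 45, 1, -26.1, -28, 0, 0, 0, 45, 1, -26.1, -28, 0, 0, 0, 45, 1, -26.1, -28, 0, 0, 0, 45, 1, -26.1, -28, 0, 0, 0, 45, 1, -26.1, -28, 0, 0, 0, 45, 1, -26.1, -28, 0, 0, 0, 45, 1, -26.1, -28, 0, 0, 0, 45, 1, -26.1, -28, 0, 0, 0, 45, 1, -26.1, -28, 0, 0, 0, 45, 1]'

```text
clock: 12.13
tcp_pos: [0.5722, -0.4048, 0.2465]
orientation: [-0.002, 0.631, 0.776, -0.001]
wrist_force: [-0.7, 0.8, -0.5]
finger_gap: 0.0855
```

```bash
python3 - <<'E'
from h import *
plan([(.5724,-.3988,.038,102)])
read_camera("top")
for d in silhouettes("top","big")[:2]:
  v,u=np.nonzero(d["pixels"]); print(d["p"],d["box"]); 
  if u.mean()<200: print(fit("big",{"top":d["pixels"].astype(np.float32)},.004))
read_camera("scene")
for d in silhouettes("scene","big")[:1]: print(d["p"],d["box"],fit("big",{"scene":d["pixels"].astype(np.float32)},.004))
E
```

```text
shift [ 0.54  0.21 20.85] rot [-0.2 -0.1 -0.2] rows 5.0 j6 43
0.91 [132.9, 189.6, 29.9, 36.3]
(array([0.44035745, 0.35701064, 0.19532505]), np.float64(0.9322919845581055))
0.92 [309.0, 146.9, 26.1, 30.4] (array([ 0.43869674,  0.36775942, -0.30122526]), np.float64(0.852971076965332))
```

Emit:
send_rows --series '[0.3, 0.1, 4, 0, 0, 0, 1, 0.3, 0.1, 8, 0, 0, 0, 1, 0.3, 0.1, 12, 0, 0, 0, 1, 0.3, 0.1, 14, 0, 0, 0, 1, 0.3, 0.1, 14, 0, 0, 0, 1, 0.3, 0.1, 14, 0, 0, 0, 1]'

```text
clock: 12.83
tcp_pos: [0.5728, -0.3932, 0.111]
orientation: [-0.001, 0.628, 0.778, 0.0]
wrist_force: [-0.0, 0.2, 0.5]
finger_gap: 0.0854
```

```bash
python3 - <<'E'
from h import *
plan([(.5724,-.3988,.038,102)])
E
```

```text
shift [-0.56 -0.15  7.3 ] rot [-0.1 -0.1  0.2] rows 1.8 j6 43
```

```bash
python3 - <<'E'
from h import *
for i in range(5):
    s=get_state(); print(s['clock'],s['tcp_pos'].round(4),np.abs(s['qvel']).max().round(3)); read_camera("top")
plan([(.5724,-.3988,.038,102)])
E
```

```text
12.8333 [ 0.5728 -0.3932  0.111 ] 0.08
12.8833 [ 0.574  -0.3946  0.1131] 0.05
12.9333 [ 0.5747 -0.3956  0.1143] 0.024
12.9833 [ 0.5749 -0.3962  0.1147] 0.009
13.0333 [ 0.5749 -0.3965  0.1146] 0.006
shift [-0.14 -0.3   7.63] rot [0.2 0.2 0.1] rows 1.8 j6 43
```

Emit:
send_rows --series '[-0.1, -0.3, 2.5, 0, 0, 0, 1, -0.1, -0.3, 5, 0, 0, 0, 1, -0.1, -0.3, 6.8, 0, 0, 0, 1, -0.1, -0.3, 7.4, 0, 0, 0, 1, -0.1, -0.3, 7.5, 0, 0, 0, 0.7, -0.1, -0.3, 7.5, 0, 0, 0, 0.5, -0.1, -0.3, 7.5, 0, 0, 0, 0.3]' --newtons 50

```text
clock: 13.67
tcp_pos: [0.5717, -0.3984, 0.0383]
orientation: [0.002, 0.629, 0.777, -0.0]
wrist_force: [0.1, -0.9, 0.6]
finger_gap: 0.0516
```

Emit:
send_rows --series '[0, 0, 0, 0, 0, 0, 0, 0, 0, 0, 0, 0, 0, 0, 0, 0, 0, 0, 0, 0, 0, 0, 0, 0, 0, 0, 0, 0, 0, 0, 0, 0, 0, 0, 0]'

```text
clock: 14.08
tcp_pos: [0.5714, -0.3978, 0.0374]
orientation: [0.001, 0.629, 0.777, 0.0]
wrist_force: [1.7, -0.3, 4.0]
finger_gap: 0.0155
```

Emit:
send_rows --series '[0, 0, -0.5, 0, 0, 0, 0, 0, 0, -2, 0, 0, 0, 0, 0, 0, -5, 0, 0, 0, 0, 0, 0, -8.5, 0, 0, 0, 0, 0, 0, -12, 0, 0, 0, 0, 0, 0, -15.5, 0, 0, 0, 0, 0, 0, -19, 0, 0, 0, 0, 0, 0, -21, 0, 0, 0, 0, 0, 0, -22, 0, 0, 0, 0, 0, 0, -22, 0, 0, 0, 0]'

```text
clock: 14.92
tcp_pos: [0.5711, -0.3981, 0.2596]
orientation: [0.002, 0.629, 0.777, -0.0]
wrist_force: [0.7, 0.6, -2.7]
finger_gap: 0.0153
```

```bash
python3 - <<'E'
from h import *
for i in range(5): read_camera("top")
s=get_state(); print(s['tcp_pos'].round(4),s['wrist_force'].round(2),s['finger_gap'])
plan([(.58,-.17,.26,104.5),(.5873,.0489,.26,107.1),(.5873,.0489,.21,107.1)])
E
```

```text
[ 0.5698 -0.3968  0.254 ] [ 0.23 -0.72 -2.69] 0.015325634307311072
shift [21.97  5.72 -0.55] rot [-0.1 -0.2 -2.5] rows 5.4 j6 59
shift [21.01  6.19  0.  ] rot [ 0.   0.  -2.6] rows 5.3 j6 78
shift [0. 0. 5.] rot [0. 0. 0.] rows 1.2 j6 78
```

Emit:
send_rows --series '[1.5, 0.4, -0.3, 0, 0, 0, 0, 4, 1, -0.5, 0, 0, 0, 0, 7.5, 2, -0.5, 0, 0, -1, 0, 11.5, 3, -0.5, 0, 0, -1, 0, 15.5, 4, -0.5, 0, 0, -1, 0, 19.5, 5, -0.5, 0, 0, -2, 0, 23.5, 6.2, -0.5, 0, 0, -2, 0, 27.5, 7.4, -0.5, 0, 0, -3, 0, 31.5, 8.6, -0.5, 0, 0, -3, 0, 35, 9.7, -0.5, 0, 0, -4, 0]'

```text
clock: 16.0
tcp_pos: [0.5912, -0.0316, 0.2606]
orientation: [-0.001, 0.601, 0.799, -0.0]
wrist_force: [0.7, -0.1, -2.1]
finger_gap: 0.0151
```

Emit:
send_rows --series '[3.5, 1, 0, 0, 0, -0.5, 0, 6, 1.7, 0, 0, 0, -1, 0, 7.5, 2.1, 0, 0, 0, -1, 0, 8, 2.2, 0, 0, 0, -1, 0, 8, 2.2, 0, 0, 0, -1, 0, 8, 2.2, 0, 0, 0, -1, 0, 8, 2.2, 0, 0, 0, -1, 0]'

```text
clock: 16.58
tcp_pos: [0.5913, 0.047, 0.261]
orientation: [-0.0, 0.595, 0.804, -0.0]
wrist_force: [-0.8, -0.2, -0.5]
finger_gap: 0.0152
```

```bash
python3 - <<'E'
from h import *
read_camera("top");read_camera("top")
plan([(.5873,.0489,.205,107.1)])
E
```

```text
shift [ 0.33 -0.34  5.61] rot [-0.   0.  -0.2] rows 1.4 j6 78
```

Emit:
send_rows --series '[0.1, -0.1, 1, 0, 0, 0, 0, 0.3, -0.3, 2.5, 0, 0, 0, 0, 0.3, -0.3, 4, 0, 0, 0, 0, 0.3, -0.3, 5, 0, 0, 0, 0, 0.3, -0.3, 5.6, 0, 0, 0, 0, 0.3, -0.3, 6, 0, 0, 0, 0, 0.3, -0.3, 6.4, 0, 0, 0, 0, 0.3, -0.3, 6.8, 0, 0, 0, 0, 0.3, -0.3, 7.2, 0, 0, 0, 0, 0.3, -0.3, 7.5, 0, 0, 0, 0]'

```text
clock: 17.52
tcp_pos: [0.5882, 0.0498, 0.1865]
orientation: [0.001, 0.595, 0.804, 0.0]
wrist_force: [-0.5, -1.0, -0.0]
finger_gap: 0.0155
```

Emit:
send_rows --series '[0, 0, 0.3, 0, 0, 0, 0, 0, 0, 0.6, 0, 0, 0, 0, 0, 0, 0.8, 0, 0, 0, 0, 0, 0, 0.8, 0, 0, 0, 0, 0, 0, 0.8, 0, 0, 0, 0]'

```text
clock: 17.93
tcp_pos: [0.5879, 0.05, 0.1784]
orientation: [0.0, 0.595, 0.804, 0.0]
wrist_force: [0.0, -0.3, 0.1]
finger_gap: 0.015
```

```bash
python3 - <<'E'
from h import *
read_camera("top");read_camera("top");s=get_state(); print(s['tcp_pos'].round(4),s['wrist_force'].round(2),s['finger_gap'])
E
```

```text
[0.5879 0.05   0.1785] [ 0.53 -0.08  0.47] 0.015231485579863481
```

Emit:
send_rows --series '[0, 0, 0, 0, 0, 0, 0.25, 0, 0, 0, 0, 0, 0, 0.4, 0, 0, 0, 0, 0, 0, 0.6, 0, 0, 0, 0, 0, 0, 0.7, 0, 0, -1, 0, 0, 0, 0.7, 0, 0, -3, 0, 0, 0, 0.7, 0, 0, -6, 0, 0, 0, 0.7, 0, 0, -9, 0, 0, 0, 0.7, 0, 0, -12, 0, 0, 0, 0.7]'

```text
clock: 18.78
tcp_pos: [0.5873, 0.0501, 0.3003]
orientation: [0.0, 0.595, 0.804, 0.0]
wrist_force: [0.9, -0.4, 0.1]
finger_gap: 0.0599
```

Emit:
send_rows --series '[-4, 0, 0, 0, 0, 0, 1, -8, 0, 0, 0, 0, 0, 1, -12, 0, 0, 0, 0, 0, 1, -16, 0, 0, 0, 0, 0, 1, -20, 0, 0, 0, 0, 0, 1, -22, 0, 0, 0, 0, 0, 1, -22, 0, 0, 0, 0, 0, 1, -22, 0, 0, 0, 0, 0, 1, -22, 0, 0, 0, 0, 0, 1]'

```text
clock: 19.53
tcp_pos: [0.652, -0.1598, 0.2987]
orientation: [-0.0, 0.595, 0.804, 0.0]
wrist_force: [0.6, 1.0, 0.8]
finger_gap: 0.0851
```

```bash
python3 msr.py s4.png 164 186; python3 - <<'E'
import cv2
im=cv2.imread("pics/s4.png");cv2.imwrite("pics/s4c.png",cv2.resize(im[140:240,230:340],None,fx=6,fy=6,interpolation=cv2.INTER_CUBIC))
E
```

```text
band0 [(300, np.float64(173.76), 86), (301, np.float64(174.02), 86), (302, np.float64(174.38), 99), (303, np.float64(174.42), 119), (304, np.float64(174.25), 95), (305, np.float64(173.69), 81), (306, np.float64(172.7), 87), (307, np.float64(171.98), 101)]
ptr0 [(303, np.float64(187.26), 420), (304, np.float64(186.44), 446), (305, np.float64(185.77), 456), (306, np.float64(185.87), 590), (307, np.float64(184.65), 835), (308, np.float64(184.25), 858), (309, np.float64(184.73), 691)]
ptr1 [(303, np.float64(175.26), 349), (304, np.float64(174.95), 424), (305, np.float64(174.26), 420), (306, np.float64(173.43), 461), (307, np.float64(172.86), 533), (308, np.float64(171.91), 664), (309, np.float64(169.6), 942)]
```

View pics/s4c.png

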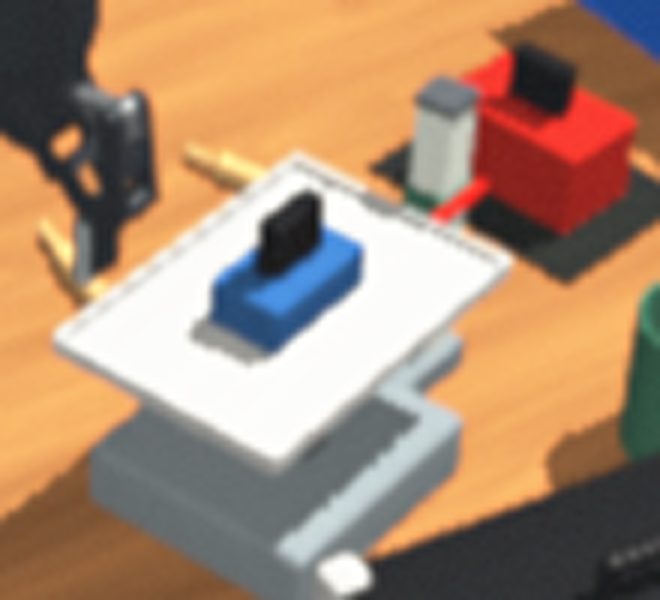

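The crop shows the blue weight upright mid-pan and the pointer crossing the column at the green band, near scene (304,174). Next I'll triangulate the blade's depth to see how much margin there is.

```bash
python3 - <<'E'
from h import *
from msr import ptr,bandz
t=read_camera("top"); s=read_camera("scene"); cv2.imwrite("pics/top4.png",t); cv2.imwrite("pics/scene4.png",s)
f=t[150:172,186:214].astype(float); g=np.clip(f[...,2]-f[...,1]-60,0,None)
print([(u+186,round((g[:,u]*np.arange(150,172)).sum()/g[:,u].sum(),2),round(g[:,u].sum())) for u in range(28) if g[:,u].sum()>30])
S=[x for x in ptr(s,164,186) if 303<=x[0]<=307]; print(S)
c,sn=np.cos(.2985),np.sin(.2985)
W=lambda x,y,z:np.c_[.5873+c*x-sn*y,.0489+sn*x+c*y,z+0*y]
y=np.linspace(.10,.18,81)
def linev(cam,x,z,u,du=0): 
    q=proj(W(x,y,z),cam); o=np.argsort(q[:,0]); return np.interp(np.array(u)-du,q[o,0],q[o,1])
Tp=[(u+186,(g[:,u]*np.arange(150,172)).sum()/g[:,u].sum()) for u in range(28) if g[:,u].sum()>100]
for du in(0,.8):
  r=minimize(lambda p:sum((linev("top",p[0],p[1],[a],)[0]-b)**2 for a,b in Tp)/len(Tp)+sum((linev("scene",p[0],p[1],[a[0]],du)[0]-a[1])**2 for a in S)/len(S),[.016,.13],method="Nelder-Mead",options=dict(xatol=1e-5))
  print(du,"blade x,z",r.x.round(4),r.fun)
  # band on +x face (x=.012) and -y face (y=.133) for the clean picture
  b=bandz(cv2.imread("pics/scene0.png"))
  zs=np.linspace(.1,.15,101)
  e=[]
  for z in zs:
    q=proj(np.r_[W(np.linspace(-.012,.012,25),np.full(25,.133),z),W(np.full(25,.012),np.linspace(.133,.157,25),z)],"scene"); o=np.argsort(q[:,0])
    e.append(sum((np.interp(u-du,q[o,0],q[o,1])-v)**2 for u,v,_ in b))
  print("band z",zs[np.argmin(e)],min(e))
E
```

```text
[(186, np.float64(157.43), 231), (187, np.float64(154.23), 186), (188, np.float64(154.05), 187), (189, np.float64(153.85), 175), (190, np.float64(153.72), 160), (191, np.float64(153.46), 153), (192, np.float64(153.29), 146), (193, np.float64(153.01), 141), (194, np.float64(153.07), 130), (195, np.float64(153.74), 147), (196, np.float64(156.54), 332), (197, np.float64(157.27), 475), (198, np.float64(157.34), 482), (199, np.float64(157.14), 480), (200, np.float64(156.87), 490), (201, np.float64(157.18), 546), (202, np.float64(157.26), 574), (203, np.float64(156.84), 543), (204, np.float64(157.3), 509), (205, np.float64(157.39), 440), (206, np.float64(159.38), 85)]
[(303, np.float64(175.27), 350), (304, np.float64(174.94), 423), (305, np.float64(174.26), 421), (306, np.float64(173.43), 463), (307, np.float64(172.87), 533)]
0 blade x,z [0.0275 0.1464] 11.593602039887292
band z 0.1275 0.5076432331327498
0.8 blade x,z [0.0271 0.1488] 11.592643940299086
band z 0.1275 1.660861378521258
```

```bash
python3 - <<'E'
from h import *
from msr import ptr
c,sn=np.cos(.2985),np.sin(.2985)
W=lambda x,y,z:np.c_[.5873+c*x-sn*y,.0489+sn*x+c*y,z+0*y]
y=np.linspace(.08,.19,111)
def linev(cam,x,z,u,du=0): 
    q=proj(W(x,y,z),cam); o=np.argsort(q[:,0]); return np.interp(np.array(u)-du,q[o,0],q[o,1])
def go(t,s,lo,hi,u0,u1,z0):
    f=t[148:172].astype(float); g=np.clip(f[...,2]-f[...,1]-110,0,None)
    Tp=[(u,(g[:,u]*np.arange(148,172)).sum()/g[:,u].sum()) for u in range(196,208) if g[:,u].sum()>60]
    print([(a,round(b,2)) for a,b in Tp])
    S=[x for x in ptr(s,lo,hi) if u0<=x[0]<=u1]
    for du in(0,.8):
        fun=lambda p:sum((linev("top",p[0],p[1],[a],)[0]-b)**2 for a,b in Tp)/len(Tp)+sum((linev("scene",p[0],p[1],[a[0]],du)[0]-a[1])**2 for a in S)/len(S)
        r=minimize(fun,[.016,z0],method="Nelder-Mead",options=dict(xatol=1e-5)); print(du,"blade x,z",r.x.round(4),r.fun)
go(cv2.imread("pics/top0.png"),cv2.imread("pics/scene0.png"),178,192,303,305,.075)
go(cv2.imread("pics/top4.png"),cv2.imread("pics/scene4.png"),164,186,303,307,.13)
t=cv2.resize(cv2.imread("pics/top4.png")[140:190,180:240],None,fx=9,fy=9,interpolation=cv2.INTER_NEAREST); cv2.imwrite("pics/t4.png",t)
E
```

```text
[(201, np.float64(161.33)), (202, np.float64(161.21)), (203, np.float64(161.04)), (204, np.float64(160.69)), (205, np.float64(160.21)), (206, np.float64(160.0)), (207, np.float64(159.65))]
0 blade x,z [0.0187 0.0783] 0.022174930311387963
0.8 blade x,z [0.0183 0.0809] 0.02201545188582401
[(197, np.float64(159.0)), (198, np.float64(158.94)), (199, np.float64(158.51)), (200, np.float64(158.1)), (201, np.float64(158.04)), (202, np.float64(157.76)), (203, np.float64(157.12)), (204, np.float64(157.03)), (205, np.float64(156.85))]
0 blade x,z [0.0188 0.1337] 0.10198949823740726
0.8 blade x,z [0.0184 0.1361] 0.10103230741226457
```

View pics/t4.png

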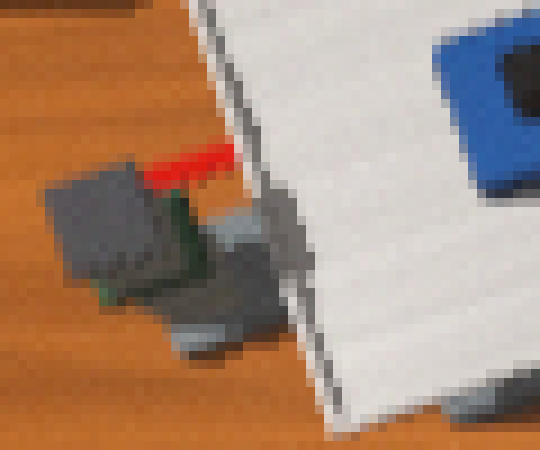

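The top crop shows the blade clear of the column's +x face and the green band standing slightly proud of the column. That parallax matters, so I'll calibrate more carefully before deciding.

```bash
cat > cal.py <<'E'
from h import *
a=cv2.imread("pics/scene0.png"); b=cv2.imread("pics/scene4.png")
c,sn=np.cos(.2985),np.sin(.2985)
W=lambda x,y,z:np.array([.5873+c*x-sn*y,.0489+sn*x+c*y,z])
F=12; r0,c0,hh,ww=149,290,46,28
outs=[]
for im in(a,b):
    k=cv2.resize(im[r0:r0+hh,c0:c0+ww],None,fx=F,fy=F,interpolation=cv2.INTER_NEAREST)
    def L(P,col):
        q=((proj(np.array(P),"scene")-[c0,r0]+.5)*F).round().astype(np.int32); cv2.polylines(k,[q],False,col,1)
    h=.012
    L([W(-h,.133,.199),W(h,.133,.199),W(h,.157,.199),W(-h,.157,.199),W(-h,.133,.199)],(255,0,255))
    for x,y in((-h,.133),(h,.133),(h,.157)): L([W(x,y,.05),W(x,y,.199)],(255,0,255))
    outs.append(k)
cv2.imwrite("pics/cal.png",np.hstack(outs))
# pan silhouettes in scene: shift needed, pan on stop and empty
g=a.astype(int)
for v in(162,164,166,168): print(v,g[v,294:314].mean(1).round().astype(int).tolist(), [round(float(np.interp(-v,-q[:,1],q[:,0])),1) for q in [proj(np.array([W(x,y,z) for z in np.linspace(.05,.199,50)]),"scene") for x,y in((-.012,.133),(.012,.133),(.012,.157))]])
import h
h.parts=lambda l:[box(.15,.215,-.003,.006)]
m=[np.load(f) for f in __import__("glob").glob("pics/pan_scene_239*.npy")][0]
v,u=np.nonzero(m); mm=np.zeros((384,512),np.uint8); cv2.fillConvexPoly(mm,cv2.convexHull(np.c_[u,v].astype(np.int32)),1)
r=render("p",(.5873,.0489,.2985),.080,"scene"); 
best=max(((np.minimum(q,mm).sum()/np.maximum(q,mm).sum(),du,dv) for du in np.arange(-3,3.1,.25) for dv in np.arange(-3,3.1,.25) for q in [cv2.warpAffine(r,np.float32([[1,0,du],[0,1,dv]]),(512,384))]))
print("scene pan shift",best)
E
python3 cal.py
```

```text
162 [163, 164, 162, 154, 158, 167, 169, 168, 166, 167, 171, 185, 192, 189, 160, 93, 58, 59, 58, 59] [298.3, 304.3, 308.1]
164 [156, 146, 115, 87, 109, 158, 169, 168, 167, 168, 173, 188, 192, 187, 150, 86, 58, 59, 61, 58] [298.1, 304.1, 307.9]
166 [78, 59, 56, 65, 110, 158, 168, 168, 167, 168, 176, 190, 193, 181, 121, 67, 57, 57, 59, 57] [297.9, 303.9, 307.6]
168 [58, 57, 57, 76, 125, 163, 168, 167, 167, 169, 179, 189, 194, 180, 116, 63, 57, 57, 58, 59] [297.7, 303.7, 307.4]
scene pan shift (np.float32(0.88226986), np.float64(1.0), np.float64(0.0))
```

View pics/cal.png

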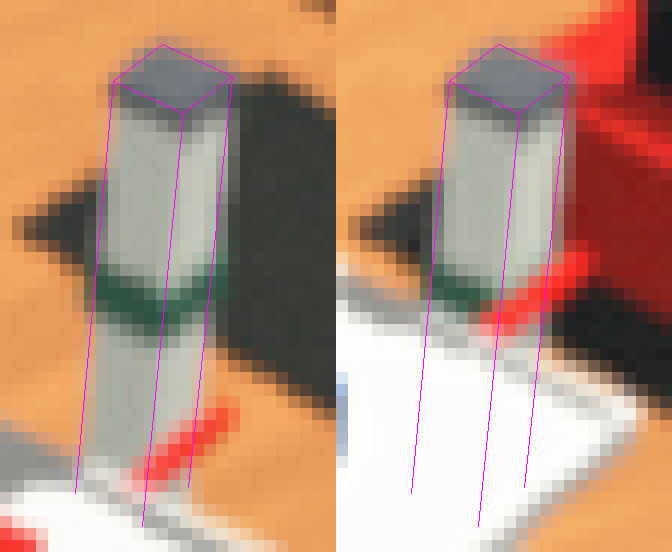

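The close-up (left = start, right = now) shows the pointer on the band. Its line is about 1 px below the band's line, and most of that is parallax from the blade standing ahead of the column. I'll fit the column itself in the top view to pin down the remaining offset.

```bash
cat > fin.py <<'E'
from h import *
T=[cv2.imread(f"pics/top{k}.png").astype(float) for k in(0,4)]; S=[cv2.imread(f"pics/scene{k}.png").astype(float) for k in(0,4)]
def cover(polys,n,r0,r1,c0,c1,off=(0,0),s=16):
    """painter's algorithm: coverage image per polygon list entry (convex hulls of 3D points)"""
    lab=np.zeros(((r1-r0)*s,(c1-c0)*s),np.uint8)
    for i,P in enumerate(polys):
        q=(proj(np.array(P),n)+off-[c0,r0]+.5)*s
        cv2.fillConvexPoly(lab,cv2.convexHull(q.astype(np.float32)).round().astype(np.int32),i+1)
    A=np.stack([cv2.resize((lab==i).astype(np.float32),(c1-c0,r1-r0),interpolation=cv2.INTER_AREA) for i in range(len(polys)+1)],-1)
    return cv2.GaussianBlur(A,(0,0),.5)
def resid(A,im,r0,r1,c0,c1,mask):
    X=A[mask]; Y=im[r0:r1,c0:c1][mask]; k=np.linalg.lstsq(X,Y,rcond=None)[0]; return ((X@k-Y)**2).mean()
Z=lambda z0,z1,pts:[(x,y,z) for x,y in pts for z in(z0,z1)]
def frame(cx,cy,yaw):
    c,s=np.cos(yaw),np.sin(yaw)
    return lambda pts:[(cx+c*x-s*y,cy+s*x+c*y,z) for x,y,z in pts]
h=.012
sq=lambda a:[(-a,-a),(a,-a),(a,a),(-a,a)]
c0p=frame(.5873,.0489,.2985)([(0,.145,0)])[0]
def colpolys(cx,cy,yaw,zb,hb,t):
    f=frame(cx,cy,yaw)
    return [f(Z(.03,.199,[(-h,-h),(h,-h)])),f(Z(.03,.199,[(h,-h),(h,h)])),
      f(Z(zb-.008,zb+.008,[(-hb,-hb),(hb,-hb)])),f(Z(zb-.008,zb+.008,[(hb,-hb),(hb,hb)])),
      f(Z(.199-t,.199,[(-h,-h),(h,-h)])),f(Z(.199-t,.199,[(h,-h),(h,h)])),f([(x,y,.199) for x,y in sq(h)])]
# scene0: pixels inside the column silhouette + 1 px, rows above the blade
B=(150,181,292,314)
def cost(p,off=(0,0),full=False):
    A=cover(colpolys(p[0],p[1],.2985,p[2],h+abs(p[3]),abs(p[4])),"scene",*B,off)
    m=A[...,0]<.35 if not full else A[...,0]<2
    return resid(A,S[0],*B,M)
A=cover(colpolys(c0p[0],c0p[1],.2985,.128,.013,.01),"scene",*B); M=cv2.dilate((A[...,0]<.9).astype(np.uint8),np.ones((1,3)))>0
# background treated as one colour only inside this thin margin
for off in((0,0),):
    x0=np.array([c0p[0],c0p[1],.129,.001,.008]); sx=np.array([x0]+[x0+d for d in np.diag([.003,.003,.004,.001,.004])])
    r=minimize(cost,x0,method="Nelder-Mead",options=dict(initial_simplex=sx,maxiter=250,xatol=1e-5,fatol=.01)); p=r.x
    print("scene col shift mm",((p[:2]-c0p[:2])*1e3).round(2),"zb",p[2].round(4),"proud",p[3].round(4),"cap",p[4].round(4),r.fun.round(1))
# top0: column cap position
Bt=(152,180,180,206)
def tcost(q,k=0):
    f=frame(q[0],q[1],q[2]); P=[f(Z(.05,.199,sq(h))),f(Z(.199-.008,.199,sq(h))),f([(x,y,.199) for x,y in sq(h)])]
    A=cover(P,"top",*Bt); m=A[...,3]+A[...,2]>.05
    g=T[k][Bt[0]:Bt[1],Bt[2]:Bt[3]]; cap=(np.abs(g-np.array([88,82,80])).max(-1)<28).astype(float)
    return -np.minimum(A[...,3]+A[...,2],cap).sum()/np.maximum(A[...,3]+A[...,2],cap).sum()
for k in(0,1):
    x0=np.array([c0p[0],c0p[1],.2985]); sx=np.array([x0]+[x0+d for d in np.diag([.004,.004,.1])])
    r=minimize(lambda q:tcost(q,k),x0,method="Nelder-Mead",options=dict(initial_simplex=sx)); print("top cap shift mm",((r.x[:2]-c0p[:2])*1e3).round(2),"yaw",np.degrees(r.x[2]).round(1),r.fun.round(3))
g=T[0][Bt[0]:Bt[1],Bt[2]:Bt[3]]; print(g[4:22:3,::3].astype(int).tolist()[2])
E
python3 fin.py
python3 - <<'E'
import sys; sys.path.insert(0,".")
# pan yaw/centre again, both pan heights, top view
from h import *
import h
h.parts=lambda l:[box(.15,.215,-.003,.006)]
m=np.load("pics/pan2_top.npy").astype(np.float32); p,q=fit("p",dict(top=m),.158); print("pan empty top fit",p.round(4),np.degrees(p[2]).round(2),q)
E
```

```text
scene col shift mm [0.47 0.34] zb 0.1283 proud 0.0018 cap 0.008 548.1
top cap shift mm [-3.59 -6.37] yaw 31.9 -0.446
top cap shift mm [ 0.56 -2.12] yaw 20.3 -0.475
[[58, 133, 224], [58, 133, 223], [107, 102, 102], [106, 102, 104], [106, 100, 102], [107, 102, 106], [75, 92, 78], [31, 43, 225], [39, 85, 234]]
pan empty top fit [0.5877 0.0482 0.3046] 17.45 0.9690572023391724
```

```bash
cat > pan.py <<'E'
from h import *
import h
def prof(im,cam,f,p0,p1,dirn,n=40,lo=-.02,hi=.02):
    """sub-pixel white/wood edge: offsets (m) along dirn from points p0..p1 (pan frame, 3D)"""
    t=np.linspace(lo,hi,161); out=[]
    for a in np.linspace(.06,.94,n):
        P=np.array(p0)*(1-a)+np.array(p1)*a+t[:,None]*np.array(dirn); q=proj(f(P),cam).astype(np.float32)
        g=cv2.remap(im,q[:,0][None],q[:,1][None],cv2.INTER_LINEAR)[0,:,0].astype(float) # blue: wood dark, pan bright
        inn=g[:40].mean(); outb=g[-40:].mean()
        if inn-outb<80: continue
        k=np.nonzero(g<(inn+outb)/2)[0]
        if len(k): out.append(t[k[0]])
    return np.array(out)
def fr(c,y):
    R2=np.array([[np.cos(y),-np.sin(y)],[np.sin(y),np.cos(y)]])
    return lambda P:np.c_[P[:,:2]@R2.T+c,P[:,2]]
def run(name,cam,z):
    im=cv2.imread(name); c=np.array([.5873,.0489]); y=.2985
    for it in range(4):
        f=fr(c,y); zt=z+.006
        e={}
        for k,(p0,p1,d) in {"+x":((.075,-.1075,zt),(.075,.1075,zt),(1,0,0)),"-x":((-.075,-.1075,zt),(-.075,.1075,zt),(-1,0,0)),"+y":((-.075,.1075,zt),(.075,.1075,zt),(0,1,0)),"-y":((-.075,-.1075,zt),(.075,-.1075,zt),(0,-1,0))}.items():
            o=prof(im,cam,f,p0,p1,d); e[k]=(np.median(o) if len(o)>5 else np.nan,len(o),np.polyfit(np.linspace(0,1,len(o)),o,1)[0] if len(o)>20 else np.nan)
        if it==3: break
        dx=(e["+x"][0]-e["-x"][0])/2; dy=(e["+y"][0]-e["-y"][0])/2
        c=f(np.array([[dx,dy,0]]))[0,:2]
        s=[-e["+x"][2]/.19,e["-x"][2]/.19]; s=[v for v in s if np.isfinite(v)]; y+=np.mean(s) if s else 0
    print(name,z,"c",c.round(4),"yaw",np.degrees(y).round(2),{k:(round(v[0]*1e3,1),v[1],round(v[2]*1e3,1)) for k,v in e.items()})
    return c,y
if __name__=="__main__":
    run("pics/top0.png","top",.080); run("pics/top4.png","top",.1354)
    run("pics/scene0.png","scene",.080); run("pics/scene4.png","scene",.1354); run("pics/s3.png","scene",.160)
E
python3 pan.py
```

```text
pics/top0.png 0.08 c [0.5882 0.0475] yaw 17.3 {'+x': (np.float64(1.0), 26, np.float64(-1.1)), '-x': (np.float64(1.0), 40, np.float64(-1.1)), '+y': (np.float64(0.3), 31, np.float64(3.6)), '-y': (np.float64(0.3), 40, np.float64(-0.1))}
pics/top4.png 0.1354 c [0.5892 0.0444] yaw 17.32 {'+x': (np.float64(0.8), 40, np.float64(0.0)), '-x': (np.float64(0.9), 38, np.float64(-0.1)), '+y': (np.float64(-3.1), 40, np.float64(1.8)), '-y': (np.float64(-3.2), 36, np.float64(1.2))}
pics/scene0.png 0.08 c [0.5891 0.0499] yaw 14.9 {'+x': (np.float64(0.0), 29, np.float64(0.1)), '-x': (np.float64(0.5), 14, nan), '+y': (np.float64(2.0), 29, np.float64(3.3)), '-y': (np.float64(2.0), 35, np.float64(-1.9))}
pics/scene4.png 0.1354 c [0.5888 0.0501] yaw 17.12 {'+x': (np.float64(3.0), 27, np.float64(0.2)), '-x': (np.float64(3.0), 40, np.float64(0.3)), '+y': (np.float64(3.1), 40, np.float64(1.8)), '-y': (np.float64(3.2), 40, np.float64(-1.0))}
pics/s3.png 0.16 c [0.5904 0.0477] yaw 17.12 {'+x': (np.float64(2.5), 31, np.float64(1.0)), '-x': (np.float64(2.2), 40, np.float64(0.9)), '+y': (np.float64(2.9), 36, np.float64(2.0)), '-y': (np.float64(2.7), 40, np.float64(-3.1))}
```

```bash
sed -n '1,/^# scene0/p' fin.py | sed '$d' > rf.py; cat >> rf.py <<'E'
B=(150,192,292,314)
for name,(cx,cy,yaw) in {"a":(.5873,.0489,.2985),"b":(.5885,.0475,.302)}.items():
    fp=frame(cx,cy,yaw); cc=fp([(0,.145,0)])[0]
    # blade x from top pictures in this frame (line y .11-.14), z from known pan heights
    def bx(t,z):
        f=t[148:172]; g=np.clip(f[...,2]-f[...,1]-110,0,None); xs=[]
        for u in range(198,208):
            if g[:,u].sum()<60: continue
            P=onplane((u,(g[:,u]*np.arange(148,172)).sum()/g[:,u].sum()),"top",z); d=P[:2]-[cx,cy]; xs.append((d@[np.cos(yaw),np.sin(yaw)],d@[-np.sin(yaw),np.cos(yaw)]))
        return np.array(xs)
    X0,X4=bx(T[0],.078),bx(T[1],.133); print(name,"blade x top0 %.4f top4 %.4f"%(X0[:,0].mean(),X4[:,0].mean()),"y range",X4[:,1].min().round(3),X4[:,1].max().round(3))
    xb=(X0[:,0].mean()+X4[:,0].mean())/2
    def polys(zb,pr,t,zbl=None):
        P=colpolys(cc[0],cc[1],yaw,zb,h+abs(pr),abs(t))
        if zbl is not None: P.append(fp(box(.0066,.05,-.0015,.0015)+[xb,.1325,zbl]))
        return P
    def mk(A,r1): 
        m=cv2.dilate((A[...,0]<.6).astype(np.uint8),np.ones((1,3)))>0; m[r1:]=False; return m
    def cst(p):
        A=cover(polys(p[2],p[3],p[4]),"scene",*B,p[:2]); return resid(A,S[0],*B,M0)
    for it in range(2):
        o=(.5,0) if it==0 else r.x[:2]
        M0=mk(cover(polys(.1285,.001,.008),"scene",*B,o),31); M0[:,:]=M0
        x0=np.array([o[0],o[1],.1285,.001,.008]); sx=np.array([x0]+[x0+d for d in np.diag([.6,.6,.003,.001,.004])])
        r=minimize(cst,x0,method="Nelder-Mead",options=dict(initial_simplex=sx,maxiter=250,xatol=1e-4,fatol=.01))
    p=r.x; print("  du,dv %.2f %.2f zb %.4f proud %.4f cap %.4f res %.0f"%(*p,r.fun))
    for k,z in((0,.078),(1,.133)):
        A=cover(polys(p[2],p[3],p[4],z),"scene",*B,p[:2]); M=np.zeros(A.shape[:2],bool); M[(28 if k==0 else 16):(41 if k==0 else 30),10:15]=True
        zs=np.arange(z-.012,z+.012,.0005)
        e=[resid(cover(polys(p[2],p[3],p[4],q),"scene",*B,p[:2])[...,1:],S[k],*B,M&(A[...,0]<.3)) for q in zs]; print("  blade z",zs[np.argmin(e)].round(4),round(min(e),1))
E
python3 rf.py
```

```text
a blade x top0 0.0187 top4 0.0188 y range 0.109 0.129
  du,dv 0.25 -0.39 zb 0.1272 proud 0.0023 cap 0.0096 res 347
  blade z 0.078 205.4
  blade z 0.137 328.2
b blade x top0 0.0184 top4 0.0185 y range 0.111 0.131
  du,dv 0.41 -0.23 zb 0.1289 proud 0.0024 cap 0.0080 res 367
  blade z 0.079 232.4
  blade z 0.1385 337.9
```

```bash
python3 - <<'E'
from h import *
from msr import ptr
s=read_camera("scene"); print(ptr(s,164,186)[:5], get_state()['clock'])
t=read_camera("top")
for d in silhouettes("top","medium")[:1]: print(d["box"],d["p"],fit("medium",{"top":d["pixels"].astype(np.float32)},.1354))
d=cv2.absdiff(t,cv2.imread("pics/top0.png")).max(2)
for n,(x,y) in dict(mug=(168,123),ball=(121,144),bail0=(199,235),bail1=(248,227),cone=(358,181),jar=(398,203),small=(331,212)).items(): print(n,np.median(d[y-8:y+8,x-8:x+8]))
print(hand_in())
E
```

```text
[(303, np.float64(175.27), 351), (304, np.float64(174.95), 424), (305, np.float64(174.26), 422), (306, np.float64(173.43), 464), (307, np.float64(172.88), 537)] 19.7333
[228.3, 139.0, 33.9, 21.9] 0.91 (array([ 0.58843202,  0.04702266, -1.26961306]), np.float64(0.9211699962615967))
mug 10.0
ball 26.0
bail0 28.0
bail1 28.0
cone 137.0
jar 125.0
small 152.0
the job is handed in; nothing more can be done
None
```

The job is handed in: the red ballast stands on the mat and the blue (medium) weight alone is on the pan. The pointer is in the green band by my measurement, but not at its centre. The clock stood at about 20 s of the 72 s allowed.

**Done**
- **Red ballast:** I lifted it off the pan and set it on the mat. The top camera fits it within about 1–2 mm of the mat's middle.
- **Blue weight:** I set it upright near the middle of the pan and followed the pan down until the wrist force read about zero, then let go.
- **Not needed:** I never touched the yellow and grey weights, which were left standing on the ledge.

**Checks**
- **Pointer at rest:** it stayed put between repeated pictures. My best estimate is 2–5 mm above mid-band, where the band reaches ±8 mm.
- **Least certain point:** the blade stands clear of the column, so the reading depends on parallax. Two-camera fits gave roughly +4 to +6 mm, and one gave over 8 mm in one variant. A rendering fit gave about +9.6 mm; I discarded it because it did not model the pan rim. If any of the high figures is right, the pointer is at or outside the top edge of the band. Using about 360 g instead would have put it an estimated 6–9 mm below mid-band on my best figures.
- **Other kit:** in the last top-camera comparison, the mug, ball and bails showed only small changes. The cone, jar and yellow-weight areas changed a lot, probably because the arm and its shadow were over them. I did not confirm those three by eye; the arm never went down near them.

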